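Seat the glass tray on a braked kiln shuttle

TASK

Get the kiln shuttle ready: push its kick-down brake lever all the way down so the shuttle is locked, then slide the tray of glass along the deck until it presses firmly but gently against the spring pad of the backstop, and finally flick the brake lever all the way up again to release the shuttle. Leave the tray touching the pad, do not let the shuttle roll from its place, and leave the other things on the bench alone.

Things in the scene. Friction and masses are not known exactly. Their poses are not given: they have to be found in the camera images.
- track: Fixed steel track on the bench: base plate 150 x 460 mm, 6 mm thick, rails up to 20 mm high. Origin at the centre of its underside; x across the rails (away from the robot at yaw 0), y along the rails, z up. All x and y in these texts are the track's; shuttle, tray and lever stay aligned with it (the lever swings on its hinge).
- shuttle_mid (a point): Centre of the deck's top, 45 mm above the bench. The shuttle is a low steel trolley, deck 100 mm in x, 200 mm in y. With the brake off about 1 N rolls it along y, so touch it lightly; locked, it holds against 24 N. The tray stands on its -y half, the backstop on its +y end, the brake lever on its -x side. It must stay within 12 mm of its starting place.
- lever_tip (a point): Centre of the rubber-covered end of the brake lever, 92 mm from the hinge: 30 mm long along the lever, 18 mm wide (along y), 12 mm thick. It can be pressed down from above, or pinched across its 18 mm width and swung; there is free space on both sides and beneath. The rest of the lever is a bar 14 mm wide, 8 mm thick.
- lever_hinge (a point): Hinge of the brake lever, 46 mm above the bench; its axis runs along y. From it the lever points to -x and upwards: 54 degrees above level when fully up, 5 degrees above level when fully down.
- brake_lever (a joint): Lever angle in rad: 0 fully up (brake off), 0.85 fully down on its end stop (locked); it stays where it is left. The first 0.4 rad take about 2 N at the tip, then a sprung foot runs on to the brake strip and the push rises to 12 to 18 N near 0.7 rad, where it goes over centre. Lifting takes as much. Down is above 0.76, up below 0.2.
- tray_rear (a point): Middle of the outside of the tray's -y end wall, 20 mm above the tray's underside. This is the place to push, towards +y. The wall is 86 mm wide in x; its rim is 10 mm above this point; the deck is 20 mm below it and ends at 100 mm to -y of the deck's centre.
- tray: Open aluminium tray of glass pieces, 86 mm in x, 130 mm in y, 30 mm high, walls 3 mm; origin at the centre of its underside, 0.5 mm above the deck. It slides along y only, between 8 mm high lips, and is stiff: about 5 N to move, 3 N more at 30 mm/s. It is home when pressed on the pad with 4 N or more for a moment, so push with 10 to 16 N at the finger in all.
- backstop: Steel plate, 45 to 95 mm above the bench, carrying a white spring pad 26 mm across which faces the tray. Origin under the deck's centre at bench height; plate's inner face 94 mm to +y of it. The pad stands out 10 to 20 mm, set by a screw and not measured: find it by feel. It yields 1 mm per 6 N and cracks above 16 N. Draw back at 20 mm/s or less and the tray stays in touch with it.
- mould_block: Bystander: loose black block with three hollows, 70 x 110 x 30 mm.
- paddle: Bystander: loose spatula.
- pick: Bystander: loose screwdriver-like pick.
- frit_jar: Bystander: loose jar 54 mm across, 75 mm high.
- frit_jar_b: Bystander: loose jar 54 mm across, 75 mm high.
- rod_can: Bystander: loose steel can of glass rods, 70 mm across, 110 mm high, rods to about 210 mm.
- goggle_case: Bystander: loose grey case 70 x 160 x 50 mm.

How it is judged:
On the way, in this order (a step that is already met when the one before it is completed fails the run):
1. the brake lever is pushed fully down, locking the shuttle (value of joint brake_lever above 0.76 rad), for 0.2 s.
2. with the brake still down, the tray presses on the pad with at least 4 N (value of joint brake_lever above 0.74 rad and contact force between tray and backstop above 4 N), for 0.15 s.
3. the brake lever is flicked fully up (value of joint brake_lever below 0.2 rad), for 0.2 s.
At the end, for the whole second after the job is handed in: The brake lever is fully up (below 0.2 rad), the tray is at rest and still touches the pad (more than 0.3 N), and the shuttle stands within 12 mm of where it started (value of joint brake_lever below 0.2 rad and contact force between tray and backstop above 0.3 N and distance of shuttle_mid from where it was at the start of the episode below 0.012 m and linear speed of tray below 0.01 m/s).
It fails at once if the pad is pressed with more than 16 N (contact force between tray and backstop above 16 N).
It fails at once if the shuttle rolls more than 12 mm from its place (distance of shuttle_mid from where it was at the start of the episode above 0.012 m).
It fails at once if a loose bystander is moved by more than 20 mm (distance of any of mould_block, paddle, pick, frit_jar, frit_jar_b, rod_can, goggle_case from where it was at the start of the episode above 0.02 m).
It also fails if it takes over 72 s, if anything falls off the work surface, if the arm or the gripper's body presses on something with over 40 N, if the wrist force passes 120 N, or if a joint passes its speed limit or range.

ROBOT

A 7-joint arm with a two-finger parallel gripper is mounted at the origin on the work surface. World frame = base frame: x ahead of the robot, y to its left, z up, the work surface at z = 0. Lengths are in m, angles in rad, forces in N, time in s.
With the tool pointing down it reaches from about 0.4 to 0.85 m from the base axis. Payload 10.4 kg.
Tool frame: the origin (TCP) lies on the centre line of the jaws, within the pads' length; the fingertips stand r.finger_overhang ahead of it and the grasp point (between the pads) lies 5 mm behind it (r.finger_overhang is the distance from the TCP to the fingertips, in m); z points along the fingers, y is the line along which they close (so a half turn about z gives the same grasp; the last joint's range is limited). The gripper opens to 87 mm and grips with 3 to 60 N. Pads are 19 mm wide; open, the fingers measure 117 mm over their backs; the gripper's body (75 mm by 190 mm) begins 51 mm behind the grasp point.
Start: joints at [1.19, 0.332, -0.065, 1.46, 0.022, 1.35, -0.088], TCP at [0.219, -0.585, 0.237] pointing down, gripper open.
Joint ranges: [-2.6, 2.6], [-0.5, 2.12], [-1.47, 1.34], [0.16, 2.42], [-1.27, 4.41], [0.06, 2.06], [-2.6, 2.6]. Speed limits (rad/s): [2.22, 2.22, 2.79, 2.79, 3.14, 3.14, 3.14].

INTERFACE

Orientations are given as a unit quaternion [x, y, z, w].
In Python, from bench import read_state, viewer, r gives the robot as it stands.
- The arm moves only by the tool carry_out, never from a script. Its argument "moves" is a list of rows, each a list of 6 numbers: the shift along the tool's x, y, z in units of 40 mm (1.0 is 40 mm), then the turn, a rotation vector about the tool's x, y, z in units of 8 degrees (1.0 is 8 degrees). A call has 1 to 20 rows; each row shifts and turns the commanded pose from where the row before left it, along the tool's axes as they then stand; what a row does not reach is not made up. A row lasts 1/8 s, in which the tool goes at most 62.5 mm and 10.7 degrees, less where a joint would pass 70% of its speed; a pose out of reach is approached as far as the arm can. A call is refused whole if a number of a shift passes 1 or a number of a turn 1, either way. A call with a gripper value outside its range is refused whole. "fingers" is the finger opening in mm, from 0 to 87, set as the call begins (left out, the last holds). The fingers move at their own pace and stop on an object; "force" is the grip in N (left out, the last holds). Time passes only in rows, so rows that do not move let the fingers close. It gives the time, the measured TCP pose, the force, the opening and the grip force at its end, in the units of the state.
- read_state(): the state, without advancing time (a new reading comes with each control period).
- viewer.camera(name): name is "scene" or "top" or "wrist"; returns a dict with "pixels" (400x640x3 uint8, red, green, blue), "range_z" (400x640 float32, m along the optical axis (not along the pixel's ray), 0 where there is no reading), "fx", "fy", "cx", "cy" (pixels), "xyz" and "orientation" of the camera in the world. Camera axes: x right, y down, z forward; pixel columns grow to the right and rows downward; lengths in m; the calibration is good to about 2 mm. A picture is of the moment at which its call begins.
- r.close_job(): hands the job in; it is judged then, once.
The state is a dict: "time": time; "joint_positions": joint angles; "joint_vel": joint speeds; "joint_torque": joint torques, N m; "ee_pos": TCP position; "eef_rot": TCP orientation; "ft_force": force on the tool from outside, world axes, zero at the start; "torque": the same for the moment, N m; "width": finger opening in m; "grip_force": force on a finger pad.
Only numpy, scipy, OpenCV 4.12 (cv2) and the standard library are available. Lean on these libraries where they do the work, as an engineer would, in place of code of your own. Each camera call takes 0.05 s, during which the arm holds its last target. There are 200 camera calls.

## Working session

There is one attempt and no reset: what is moved stays moved. The work goes in short steps, Python scripts to look and compute and a tool call to move; the robot and the scene stay as the last step left them, time stands still between calls to the robot, and variables do not carry over. Pictures are saved under pics/ and viewed, at most 10 in all, crops included, and the job is handed in when it is done.

Besides the shell and the picture viewer there is one more tool, called after "Call:" in YAML: its name, and indented under it one key for each argument. carry_out: Moves the arm, as the interface text tells. Its arguments: {"type":"object","properties":{"moves":{"type":"array","items":{"type":"array","items":{"type":"number"}}},"fingers":{"type":"number"},"force":{"type":"number"}},"required":["moves"]}

```bash
mkdir -p pics; cat > h.py <<'E'
import numpy as np, cv2
from scipy.spatial.transform import Rotation as R
from bench import read_state, viewer, r
def cam(n):
    c=viewer.camera(n); return c
def save(c,f): cv2.imwrite('pics/'+f,cv2.cvtColor(c['pixels'],cv2.COLOR_RGB2BGR))
def cloud(c):
    z=c['range_z']; v,u=np.indices(z.shape)
    p=np.stack([(u-c['cx'])/c['fx']*z,(v-c['cy'])/c['fy']*z,z],-1)
    return p@R.from_quat(c['orientation']).as_matrix().T+np.array(c['xyz'])
E
python3 - <<'E'
from h import *
print(read_state(), r.finger_overhang)
for n in ('top','scene'):
    c=cam(n); save(c,n+'0.png'); np.savez(n+'0.npz',P=cloud(c),I=c['pixels'],z=c['range_z'])
    print(n,c['xyz'],c['orientation'],c['fx'],c['cx'],c['cy'])
E
```

```text
{'time': 0.0, 'joint_positions': array([ 1.19040919,  0.33287397, -0.0647273 ,  1.46095732,  0.02158273,
        1.34986291, -0.08849308]), 'joint_vel': array([-0.00084812, -0.00037232,  0.00213692,  0.00032565, -0.0006944 ,
        0.00079907, -0.0011532 ]), 'joint_torque': array([-8.51869790e-04, -6.23252892e+01,  2.38920422e-02, -3.89893985e+01,
       -6.14648801e-02,  3.98844620e-02,  1.31796151e-04]), 'ee_pos': array([ 0.21876529, -0.58507394,  0.23574502]), 'eef_rot': array([ 9.84036460e-01,  1.77965590e-01, -1.44166390e-04, -6.88469995e-04]), 'ft_force': array([ 0.42771991, -0.69557397,  0.42445425]), 'torque': array([-0.01369385, -0.01026814,  0.02605627]), 'grip_force': 0.0, 'width': 0.08652299779292312} 0.014
top [0.39397659 0.01527908 1.33456341] [ 0.70586274 -0.70544581  0.05102508 -0.03873556] 436.5785804463795 323.19350772936843 194.38959147254297
scene [0.78373794 0.37107884 0.8673544 ] [ 0.24807039  0.93430655 -0.24539745 -0.07288656] 364.21186207925126 311.343257503693 198.4342303671529
```

View pics/top0.png

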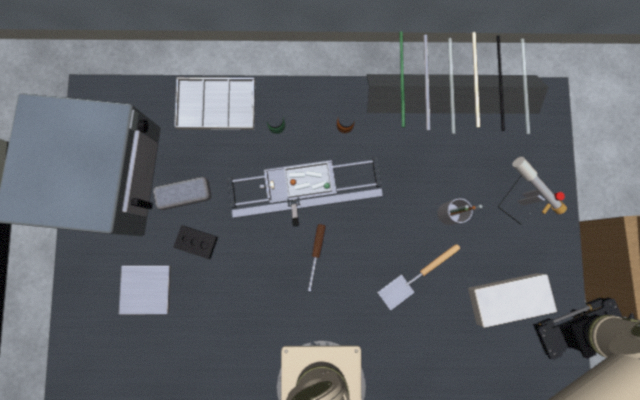

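View pics/scene0.png

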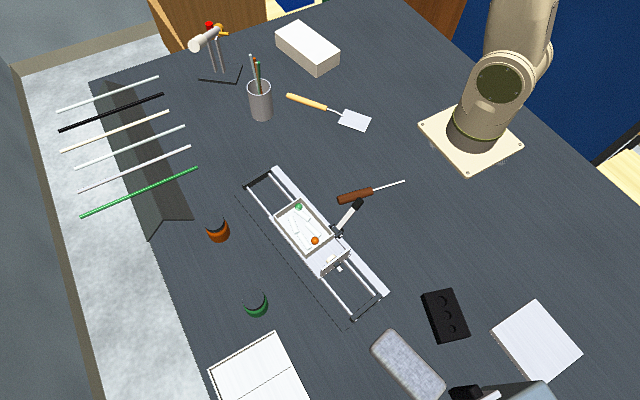

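The top view shows the shuttle at about (300,180), the backstop at (270,185), the lever tip at (296,221) and the pick handle close by at (320,230). The scene view agrees. I'll fit the track frame from the depth clouds.

```bash
python3 - <<'E'
from h import *
T=np.load('top0.npz'); S=np.load('scene0.npz')
P=T['P']
for n,u,v in (('railL',233,212),('railR',381,193),('tip',296,222),('tipb',295,212),('pick',320,228),('pickend',310,289),('can',459,210),('block',196,241),('tray',310,180),('bs',270,185),('bench',350,240)):
    print(n,P[v,u].round(3))
ims=[]
# front rail: fit yaw with robot-side plate
for D,box in ((T,(225,390,150,235)),(S,(235,395,160,325))):
    a,b,c,d=box; I=D['I'][c:d,a:b,::-1]
    ims.append(cv2.resize(I,None,fx=780/(b-a) if D is T else 3.4,fy=780/(b-a) if D is T else 3.4,interpolation=cv2.INTER_CUBIC))
cv2.imwrite('pics/c1.png',ims[0]); cv2.imwrite('pics/c2.png',ims[1])
# steel track footprint by height 3..25mm in both clouds
for D in (T,S):
    Q=D['P'].reshape(-1,3); m=(Q[:,2]>.012)&(Q[:,2]<.028)&(abs(Q[:,0]-.52)<.15)&(Q[:,1]>-.2)&(Q[:,1]<.32)
    q=Q[m,:2].astype(np.float32); 
    lab=q
    print(len(q), cv2.minAreaRect(q), q.min(0),q.max(0))
    m=(Q[:,2]>.04)&(Q[:,2]<.13)&(abs(Q[:,0]-.52)<.12)&(Q[:,1]>-.07)&(Q[:,1]<.2)
    q=Q[m]; print(len(q), np.histogram(q[:,2],bins=np.arange(.04,.135,.005))[0], q.min(0),q.max(0))
E
```

```text
railL [0.509 0.266 0.011]
railR [ 0.567 -0.185  0.014]
tip [0.471 0.069 0.127]
tipb [0.503 0.074 0.085]
pick [0.46  0.002 0.024]
pickend [0.28  0.032 0.012]
can [ 0.505 -0.383  0.131]
block [0.421 0.372 0.016]
tray [0.602 0.032 0.045]
bs [0.583 0.149 0.069]
bench [ 0.425 -0.09  -0.003]
1067 ((0.5185655355453491, 0.06745675206184387), (0.29595986008644104, 0.5047191381454468), 0.14329658448696136) [ 0.3707191 -0.184789 ] [0.6671142 0.3195513]
2294 [426 762 271 176 214  89 110  81  17  12  48  28   5   5   8  11  13  18] [ 0.46039502 -0.04552122  0.04002781] [0.63983328 0.17839076 0.12929869]
1685 ((0.5128532648086548, 0.06686574220657349), (0.2900257110595703, 0.5124880075454712), 2.9311792850494385) [ 0.37027875 -0.18660884] [0.6696409  0.31965077]
3278 [130 942 524 253 472 228 159 242  37  29  55  95  14  14  16  22  22  24] [ 0.46266656 -0.04653653  0.04026533] [0.63996529 0.17886302 0.12999089]
```

View pics/c1.png

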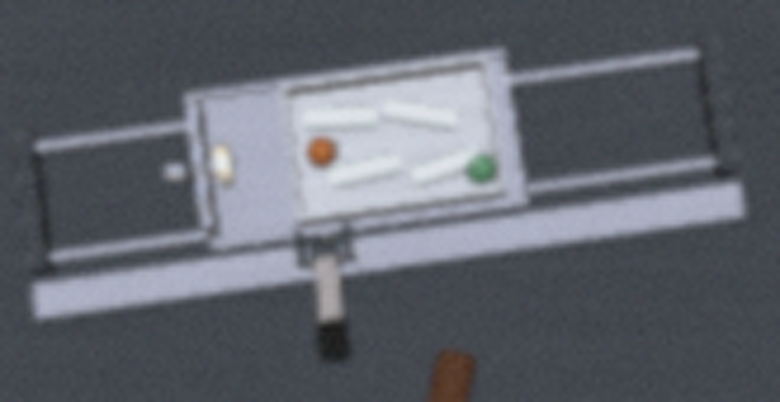

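View pics/c2.png

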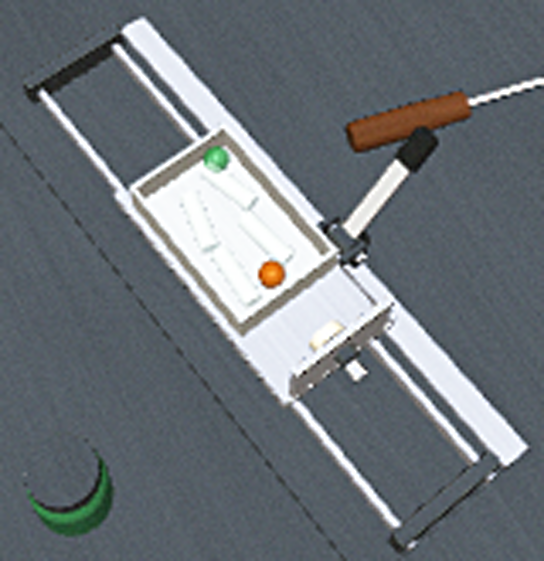

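```bash
python3 - <<'E'
from h import *
T=np.load('top0.npz'); S=np.load('scene0.npz')
for D in (T,S):
    P=D['P']; Q=P.reshape(-1,3); I=D['I'].reshape(-1,3).astype(int)
    m=(Q[:,2]>.036)&(Q[:,2]<.1)&(abs(Q[:,0]-.59)<.08)&(Q[:,1]>-.07)&(Q[:,1]<.2)&(I.sum(1)>330)
    # drop lever
    m&=~((Q[:,0]<.545)&(abs(Q[:,1]-.08)<.035))
    q=Q[m]; print('deck+tray',len(q),cv2.minAreaRect(q[:,:2].astype(np.float32)))
    yaw=np.deg2rad(8.0)
    # brake strip edge: bright points, low z, front side
    b=(I.sum(1)>400)&(Q[:,2]>-.005)&(Q[:,2]<.035)&(Q[:,1]>-.2)&(Q[:,1]<.3)&(Q[:,0]>.48)&(Q[:,0]<.58)
    e=[]
    for y in np.arange(-.17,.25,.02):
        k=b&(abs(Q[:,1]-y)<.01)
        if k.sum()>5: e.append((y,Q[k,0].min()))
    e=np.array(e); f=np.polyfit(e[:,0],e[:,1],1); f=np.polyfit(*(e[abs(np.polyval(f,e[:,0])-e[:,1])<.008].T),1); print('strip edge slope deg',np.rad2deg(np.arctan(f[0])),f)
    # lever rubber: dark high points
    k=(Q[:,2]>.085)&(abs(Q[:,0]-.48)<.06)&(abs(Q[:,1]-.07)<.06)
    q=Q[k]; dk=I[k].sum(1)<200
    print('lever',k.sum(),q[dk].mean(0),q[dk].min(0),q[dk].max(0),dk.sum())
    k=(Q[:,2]>.055)&(Q[:,2]<.14)&(abs(Q[:,0]-.48)<.055)&(abs(Q[:,1]-.075)<.04)
    q=Q[k]; c=q.mean(0); u,s,vt=np.linalg.svd(q-c); print('lever axis',c,vt[0],s, np.rad2deg(np.arcsin(vt[0][2])), np.rad2deg(np.arctan2(vt[0][1],vt[0][0])))
E
```

```text
deck+tray 2260 ((0.5960912704467773, 0.0695408433675766), (0.1013093814253807, 0.21989183127880096), 8.339946746826172)
strip edge slope deg -8.241378234726401 [-0.14483946  0.53345104]
lever 81 [0.472051   0.07174853 0.12218383] [0.46039502 0.06381363 0.10664872] [0.48373209 0.08140371 0.13593148] 51
lever axis [0.49698551 0.07542339 0.09386077] [-0.66044183 -0.10501814  0.74349699] [0.40879709 0.0713741  0.03225329] 48.030163826274574 -170.9649300826015
deck+tray 3080 ((0.5973272919654846, 0.06950707733631134), (0.10063935071229935, 0.22008413076400757), 8.654440879821777)
strip edge slope deg -8.354421010671524 [-0.1468544   0.52965756]
lever 170 [0.47562219 0.07334435 0.12257355] [0.46266656 0.06286585 0.10920327] [0.48727703 0.08156145 0.13302798] 95
lever axis [0.49899878 0.07659897 0.09372503] [ 0.63760703  0.09391537 -0.76461571] [0.5519866  0.10002869 0.03910081] -49.872816045278846 8.37904657551699
```

```bash
cat >> h.py <<'E'
YAW=np.deg2rad(8.35); EX=np.array([np.cos(YAW),np.sin(YAW)]); EY=np.array([-np.sin(YAW),np.cos(YAW)])
E
python3 - <<'E'
from h import *
T=np.load('top0.npz'); S=np.load('scene0.npz')
for D in (T,S):
    Q=D['P'].reshape(-1,3); I=D['I'].reshape(-1,3).astype(int)
    o=np.array([.597,.07]); t=np.c_[(Q[:,:2]-o)@EX,(Q[:,:2]-o)@EY,Q[:,2]]
    pc=lambda k:np.percentile(t[k],[1,5,50,95,99],axis=0).T.round(4)
    base=(abs(t[:,0])<.07)&(abs(t[:,1])<.14)
    print('rim',pc(base&(t[:,2]>.068)&(t[:,2]<.08)&(t[:,1]<.05)&(t[:,0]>-.05)))
    print('stop',pc(base&(t[:,2]>.08)&(t[:,2]<.1)&(t[:,1]>.05)))
    print('deck',pc(base&(t[:,2]>.04)&(t[:,2]<.05)&(I.sum(1)>330)))
    k=(t[:,2]>.085)&(t[:,0]<-.07)&(t[:,0]>-.18)&(abs(t[:,1])<.06)
    print('lev',pc(k)); print('rub',pc(k&(I.sum(1)<200)))
    k=(t[:,2]>.006)&(t[:,2]<.04)&(t[:,0]<-.09)&(t[:,0]>-.35)&(abs(t[:,1]+.05)<.06)
    print('pick',pc(k))
E
```

```text
rim [[-0.0441 -0.0436 -0.0042  0.0415  0.0421]
 [-0.0971 -0.0963 -0.0353  0.0317  0.0325]
 [ 0.0682  0.069   0.0739  0.0781  0.0793]]
stop [[-0.0424 -0.0402 -0.0024  0.0356  0.0387]
 [ 0.0834  0.0836  0.0861  0.0893  0.0937]
 [ 0.0823  0.084   0.0933  0.0969  0.0984]]
deck [[-0.0508 -0.0447 -0.0008  0.0397  0.0468]
 [-0.1089 -0.1038  0.0045  0.0768  0.0833]
 [ 0.0404  0.0416  0.0461  0.0494  0.0499]]
lev [[-0.1345 -0.1332 -0.1164 -0.0957 -0.0916]
 [ 0.0113  0.0124  0.0192  0.0272  0.0284]
 [ 0.0855  0.0889  0.1172  0.1287  0.1322]]
rub [[-0.1345 -0.1337 -0.1239 -0.1128 -0.1118]
 [ 0.0113  0.0118  0.0202  0.0279  0.0285]
 [ 0.1087  0.1111  0.1232  0.1291  0.1336]]
pick [[-0.3208 -0.2996 -0.1917 -0.1402 -0.1299]
 [-0.0875 -0.0589 -0.0341  0.0017  0.0074]
 [ 0.0063  0.0076  0.0204  0.0273  0.0296]]
rim [[-0.0433 -0.042  -0.0023  0.043   0.0433]
 [-0.0972 -0.0958 -0.03    0.0326  0.033 ]
 [ 0.0682  0.0685  0.0753  0.0787  0.0792]]
stop [[-0.0411 -0.0368  0.0011  0.0388  0.0416]
 [ 0.0835  0.0842  0.0883  0.0898  0.094 ]
 [ 0.0802  0.0813  0.095   0.0978  0.0988]]
deck [[-0.0459 -0.0407  0.003   0.0439  0.0499]
 [-0.0957 -0.0858  0.0351  0.0707  0.0891]
 [ 0.0429  0.0441  0.0474  0.0498  0.0499]]
lev [[-0.1316 -0.1276 -0.1115 -0.0922 -0.0899]
 [ 0.011   0.0127  0.021   0.0277  0.0285]
 [ 0.0857  0.0882  0.1147  0.131   0.1328]]
rub [[-0.1319 -0.1308 -0.1194 -0.1101 -0.1089]
 [ 0.0111  0.0122  0.0211  0.0281  0.0286]
 [ 0.1094  0.1137  0.1229  0.1315  0.1328]]
pick [[-0.318  -0.2937 -0.1855 -0.1362 -0.1318]
 [-0.0682 -0.0562 -0.0325  0.0004  0.0082]
 [ 0.0063  0.0131  0.023   0.028   0.0294]]
```

Yaw is 8.35°. The tray spans −0.097 to +0.033 and the backstop face is at 0.084. The rubber tip is at about world (0.474, 0.072, 0.121). The lengths match the text, so I'll raise the tool, align it and go over the lever with the fingers closed.

Call:
carry_out:
  moves:
    - [0,0,-0.8,0,0,0.38]
    - [0,0,-0.8,0,0,0.38]
    - [0,0,-0.8,0,0,0.38]
    - [0,0,-0.8,0,0,0.38]
  fingers: 0
  force: 20

```text
time: 0.6
ee_pos: [0.2188, -0.5852, 0.3652]
eef_rot: [0.997, 0.072, -0.0, -0.0]
ft_force: [0.4, -0.2, -0.5]
width: 0.0549
grip_force: 0.0
```

Call:
carry_out:
  moves:
    - [0.2,-0.4,0,0,0,0]
    - [0.44,-0.77,0,0,0,0]
    - [0.44,-0.77,0,0,0,0]
    - [0.44,-0.77,0,0,0,0]
    - [0.44,-0.77,0,0,0,0]
    - [0.44,-0.77,0,0,0,0]
    - [0.44,-0.77,0,0,0,0]
    - [0.44,-0.77,0,0,0,0]
    - [0.44,-0.77,0,0,0,0]
    - [0.44,-0.77,0,0,0,0]
    - [0.44,-0.77,0,0,0,0]
    - [0.44,-0.77,0,0,0,0]
    - [0.44,-0.77,0,0,0,0]
    - [0.44,-0.77,0,0,0,0]
    - [0.44,-0.77,0,0,0,0]
    - [0.44,-0.77,0,0,0,0]
    - [0.44,-0.77,0,0,0,0]
    - [0.44,-0.77,0,0,0,0]
    - [0.2,-0.4,0,0,0,0]
    - [0,0,0,0,0,0]

```text
time: 3.1
ee_pos: [0.4501, 0.0111, 0.3643]
eef_rot: [0.997, 0.074, -0.0, -0.0]
ft_force: [-0.6, 0.5, 0.2]
width: 0.0007
grip_force: 0.0
```

```bash
python3 - <<'E'
from h import *
c=cam('wrist'); save(c,'w1.png'); Q=cloud(c).reshape(-1,3); I=c['pixels'].reshape(-1,3).astype(int); print(c['xyz'],c['orientation'])
o=np.array([.597,.07]); t=np.c_[(Q[:,:2]-o)@EX,(Q[:,:2]-o)@EY,Q[:,2]]
pc=lambda k:(k.sum(),np.percentile(t[k],[2,50,98],axis=0).T.round(4)) if k.sum()>3 else 0
base=(abs(t[:,0])<.07)&(abs(t[:,1])<.14)
print('rim',pc(base&(t[:,2]>.068)&(t[:,2]<.08)&(t[:,1]<.05)&(t[:,0]>-.05)))
print('stop',pc(base&(t[:,2]>.08)&(t[:,2]<.1)&(t[:,1]>.05)))
k=(t[:,2]>.085)&(t[:,2]<.15)&(t[:,0]<-.07)&(t[:,0]>-.18)&(abs(t[:,1])<.06)
print('lev',pc(k)); print('rub',pc(k&(I.sum(1)<200)))
k=(t[:,2]>.01)&(t[:,2]<.04)&(t[:,0]<-.12)&(t[:,0]>-.25)&(abs(t[:,1]+.05)<.06)
print('pick',pc(k))
E
```

```text
[0.53198394 0.02347641 0.51190593] [ 0.74865899 -0.64503785 -0.1003026   0.11565154]
rim (np.int64(809), array([[-0.0434, -0.0275,  0.0304],
       [-0.0947, -0.0266,  0.0348],
       [ 0.0683,  0.0746,  0.0766]]))
stop (np.int64(606), array([[-0.0416, -0.0061,  0.0269],
       [ 0.0855,  0.0868,  0.0915],
       [ 0.0808,  0.0935,  0.0959]]))
lev (np.int64(586), array([[-0.1339, -0.115 , -0.0919],
       [ 0.013 ,  0.0213,  0.0297],
       [ 0.086 ,  0.116 ,  0.1298]]))
rub (np.int64(325), array([[-0.1341, -0.122 , -0.1118],
       [ 0.0129,  0.0203,  0.0284],
       [ 0.1113,  0.1241,  0.13  ]]))
pick (np.int64(1149), array([[-0.2399, -0.1789, -0.1349],
       [-0.0569, -0.0351, -0.0123],
       [ 0.0129,  0.0228,  0.026 ]]))
```

View pics/w1.png

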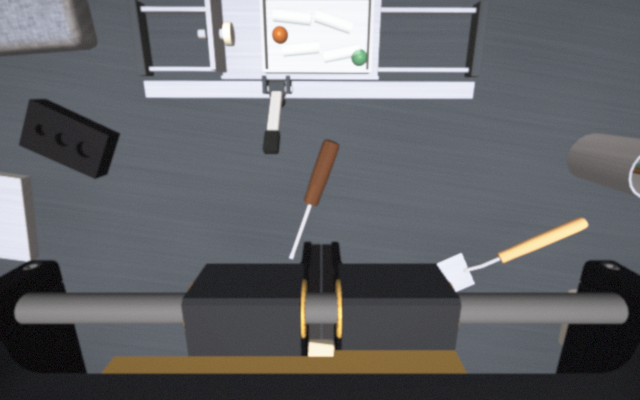

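The wrist view shows the lever rubber at (271,140) and the pick handle at (325,155), clear of the lever. It agrees with the first fit. I'll go above the lever tip.

Call:
carry_out:
  moves:
    - [0.12,-0.14,0.3,0,0,0]
    - [0.12,-0.14,0.6,0,0,0]
    - [0.12,-0.14,0.6,0,0,0]
    - [0.12,-0.14,0.6,0,0,0]
    - [0.12,-0.14,0.6,0,0,0]
    - [0.13,-0.14,0.6,0,0,0]
    - [0.13,-0.14,0.6,0,0,0]
    - [0.13,-0.15,0.6,0,0,0]
    - [0.13,-0.15,0.5,0,0,0]
    - [0.13,-0.15,0.25,0,0,0]
    - [0,0,0,0,0,0]
    - [0,0,0,0,0,0]

```text
time: 4.65
ee_pos: [0.4917, 0.0738, 0.1552]
eef_rot: [0.997, 0.073, 0.0, 0.0]
ft_force: [0.1, 1.2, 1.0]
width: 0.0007
grip_force: 0.0
```

```bash
cat >> h.py <<'E'
O=np.array([.597,.07])
def tcp():
    s=read_state(); d=s['ee_pos'][:2]-O
    print('t',round(s['time'],2),'track xyz',np.r_[d@EX,d@EY,s['ee_pos'][2]].round(4),'F track',np.r_[s['ft_force'][:2]@EX,s['ft_force'][:2]@EY,s['ft_force'][2]].round(1),'w',round(s['width'],4))
E
python3 -c "
from h import *
tcp()"
```

```text
t 4.65 track xyz [-0.1036  0.019   0.1552] F track [0.3 1.1 1. ] w 0.0007
```

Call:
carry_out:
  moves:
    - [0,-0.04,0.25,0,0,0]
    - [0,0,0.25,0,0,0]
    - [-0.14,0,0.12,0,0,0]
    - [-0.14,0,0.12,0,0,0]
    - [-0.14,0,0.12,0,0,0]
    - [-0.14,0,0.12,0,0,0]

```text
time: 5.4
ee_pos: [0.4687, 0.0721, 0.1152]
eef_rot: [0.997, 0.073, 0.0, 0.0]
ft_force: [1.7, 0.6, -0.3]
width: 0.0002
grip_force: 0.6
```

```bash
python3 -c "
from h import *
tcp()"
```

```text
t 5.4 track xyz [-0.1267  0.0207  0.1152] F track [ 1.8  0.3 -0.3] w 0.0002
```

Call:
carry_out:
  moves:
    - [-0.07,0,0.12,0,0,0]
    - [-0.07,0,0.12,0,0,0]
    - [-0.07,0,0.12,0,0,0]
    - [-0.07,0,0.12,0,0,0]
    - [-0.04,0,0.14,0,0,0]
    - [-0.04,0,0.14,0,0,0]
    - [-0.04,0,0.14,0,0,0]
    - [-0.04,0,0.14,0,0,0]

```text
time: 6.4
ee_pos: [0.4521, 0.0697, 0.074]
eef_rot: [0.997, 0.073, 0.001, 0.0]
ft_force: [3.2, -0.5, 18.6]
width: 0.0008
grip_force: 10.3
```

```bash
python3 -c "
from h import *
tcp()"
```

```text
t 6.4 track xyz [-0.1434  0.0207  0.074 ] F track [ 3.1 -1.  18.6] w 0.0008
```

Call:
carry_out:
  moves:
    - [0,0,0.05,0,0,0]
    - [0,0,0.05,0,0,0]
    - [0,0,0,0,0,0]

```text
time: 6.78
ee_pos: [0.4525, 0.0698, 0.0729]
eef_rot: [0.997, 0.073, 0.0, 0.001]
ft_force: [-18.0, -3.8, 53.5]
width: 0.0005
grip_force: 26.0
```

```bash
python3 - <<'E'
from h import *
tcp()
for n in ('top','scene'):
    c=cam(n); Q=cloud(c).reshape(-1,3); t=np.c_[(Q[:,:2]-O)@EX,(Q[:,:2]-O)@EY,Q[:,2]]
    base=(abs(t[:,0])<.07)&(abs(t[:,1])<.14)
    k=base&(t[:,2]>.08)&(t[:,2]<.1)&(t[:,1]>.05); print(n,np.percentile(t[k],[5,50],axis=0).T.round(4))
    if n=='scene':
        cv2.imwrite('pics/s2.png',cv2.resize(c['pixels'][150:330,230:410,::-1],None,fx=3,fy=3,interpolation=cv2.INTER_CUBIC))
E
```

```text
t 6.78 track xyz [-0.143   0.0208  0.0729] F track [-18.4  -1.1  53.5] w 0.0005
top [[-0.0399 -0.0022]
 [ 0.0835  0.086 ]
 [ 0.0826  0.0934]]
scene [[-0.0369  0.0026]
 [ 0.0842  0.0885]
 [ 0.0819  0.0954]]
```

View pics/s2.png

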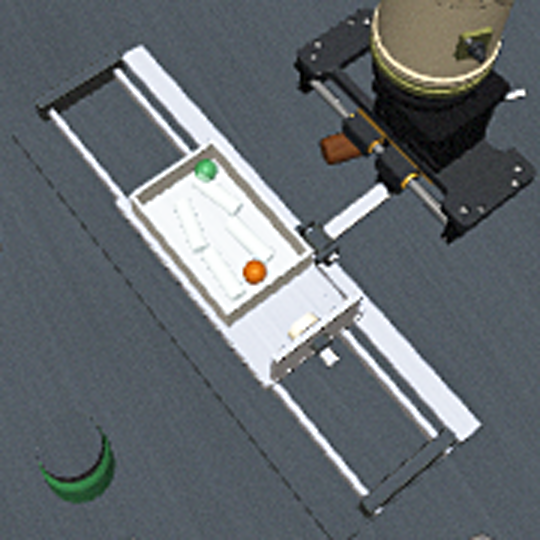

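The scene view shows the lever level (bar from (320,240) to (385,190)) and the shuttle unmoved. The 53 N reading confirms the end stop. Next I'll lift off and go behind the tray.

Call:
carry_out:
  moves:
    - [0,0,-0.3,0,0,0]
    - [0,0,-0.7,0,0,0]
    - [0,0,-1,0,0,0]
    - [0.2,0.2,0,0,0,0]
    - [0.48,0.57,0,0,0,0]
    - [0.48,0.57,0,0,0,0]
    - [0.48,0.57,0,0,0,0]
    - [0.48,0.57,0,0,0,0]
    - [0.48,0.57,0,0,0,0]
    - [0.48,0.57,0,0,0,0]
    - [0.48,0.57,0,0,0,0]
    - [0,0.08,0.2,0,0,0]
    - [0,0,0.5,0,0,0]
    - [0,0,0.5,0,0,0]
    - [0,0,0.5,0,0,0]
    - [0,0,0.3,0,0,0]
    - [0,0,0,0,0,0]

```text
time: 9.0
ee_pos: [0.6166, -0.0785, 0.0687]
eef_rot: [0.997, 0.073, -0.001, -0.0]
ft_force: [0.5, 0.5, 0.8]
width: 0.0002
grip_force: 0.0
```

```bash
python3 -c "
from h import *
tcp()
c=cam('scene');save(c,'s3.png')
cv2.imwrite('pics/s3.png',cv2.resize(c['pixels'][130:330,210:410,::-1],None,fx=2.8,fy=2.8,interpolation=cv2.INTER_CUBIC))"
```

```text
t 9.0 track xyz [-0.0022 -0.1498  0.0687] F track [0.6 0.4 0.8] w 0.0002
```

View pics/s3.png

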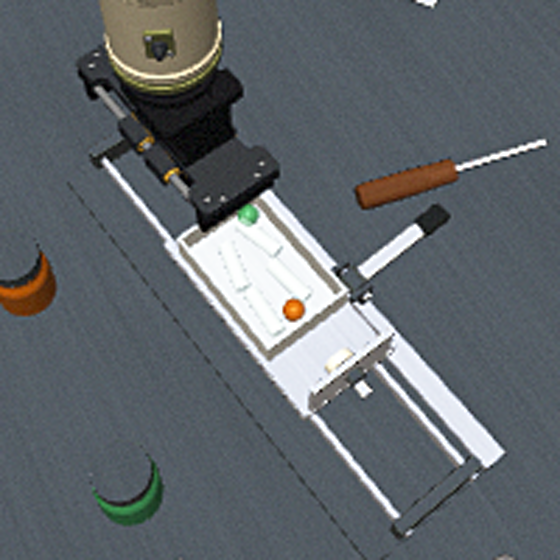

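The lever stays down at (435,220) and the finger is clear behind the tray. I'll approach and slide the tray the first part of the way.

Call:
carry_out:
  moves:
    - [0.01,-0.12,0,0,0,0]
    - [0.02,-0.15,0,0,0,0]
    - [0.02,-0.15,0,0,0,0]
    - [0,-0.15,0,0,0,0]
    - [0,-0.12,0,0,0,0]
    - [0,-0.05,0,0,0,0]
    - [0,-0.05,0,0,0,0]
    - [0,-0.05,0,0,0,0]
    - [0,-0.05,0,0,0,0]
    - [0,-0.05,0,0,0,0]
    - [0,-0.05,0,0,0,0]
    - [0,-0.05,0,0,0,0]
    - [0,-0.05,0,0,0,0]
    - [0,-0.05,0,0,0,0]
    - [0,-0.05,0,0,0,0]
    - [0,-0.05,0,0,0,0]

```text
time: 11.05
ee_pos: [0.6123, -0.0314, 0.0698]
eef_rot: [0.997, 0.072, 0.0, 0.001]
ft_force: [0.9, -5.3, -1.1]
width: 0.0003
grip_force: 3.2
```

```bash
python3 - <<'E'
from h import *
tcp()
c=cam('scene'); Q=cloud(c).reshape(-1,3); t=np.c_[(Q[:,:2]-O)@EX,(Q[:,:2]-O)@EY,Q[:,2]]
k=(abs(t[:,0])<.05)&(t[:,2]>.068)&(t[:,2]<.08)&(t[:,1]<.06)&(t[:,1]>-.12); print(np.percentile(t[k],[50,95,99],axis=0).T.round(4))
E
```

```text
t 11.05 track xyz [ 0.0004 -0.1025  0.0698] F track [ 0.1 -5.4 -1.1] w 0.0003
[[0.0188 0.043  0.0433]
 [0.006  0.0352 0.0358]
 [0.0757 0.0787 0.0796]]
```

Call:
carry_out:
  moves:
    - [0,-0.05,0,0,0,0]
    - [0,-0.05,0,0,0,0]
    - [0,-0.05,0,0,0,0]
    - [0,-0.05,0,0,0,0]
    - [0,-0.05,0,0,0,0]
    - [0,-0.05,0,0,0,0]
    - [0,-0.05,0,0,0,0]
    - [0,-0.05,0,0,0,0]
    - [0,-0.05,0,0,0,0]
    - [0,-0.05,0,0,0,0]
    - [0,-0.05,0,0,0,0]

```text
time: 12.48
ee_pos: [0.6091, -0.0097, 0.0698]
eef_rot: [0.997, 0.072, 0.0, 0.001]
ft_force: [2.0, -5.7, -0.0]
width: 0.0005
grip_force: 3.3
```

```bash
python3 - <<'E'
from h import *
tcp()
c=cam('scene'); Q=cloud(c).reshape(-1,3); I=c['pixels'].reshape(-1,3).astype(int); t=np.c_[(Q[:,:2]-O)@EX,(Q[:,:2]-O)@EY,Q[:,2]]
k=(abs(t[:,0])<.05)&(t[:,2]>.068)&(t[:,2]<.08)&(t[:,1]<.08)&(t[:,1]>-.12)
print(np.histogram(t[k,1],bins=np.arange(.04,.085,.002)))
E
```

```text
t 12.47 track xyz [ 0.0004 -0.0807  0.0698] F track [ 1.2 -6.  -0. ] w 0.0005
(array([ 6,  4,  4,  4,  3,  3,  7, 31, 46,  0,  0,  0,  0,  0,  3,  8, 11,
        6, 12,  0,  0,  0]), array([0.04 , 0.042, 0.044, 0.046, 0.048, 0.05 , 0.052, 0.054, 0.056,
       0.058, 0.06 , 0.062, 0.064, 0.066, 0.068, 0.07 , 0.072, 0.074,
       0.076, 0.078, 0.08 , 0.082, 0.084]))
```

The tray front is at 0.058 and the pad shows from about 0.068, so I'll creep.

Call:
carry_out:
  moves:
    - [0,-0.025,0,0,0,0]
    - [0,-0.025,0,0,0,0]
    - [0,-0.025,0,0,0,0]
    - [0,-0.025,0,0,0,0]
    - [0,-0.025,0,0,0,0]
    - [0,-0.025,0,0,0,0]
    - [0,-0.025,0,0,0,0]

```text
time: 13.4
ee_pos: [0.6081, -0.0025, 0.0698]
eef_rot: [0.997, 0.072, 0.0, 0.001]
ft_force: [0.9, -5.7, -0.5]
width: 0.0005
grip_force: 2.9
```

Call:
carry_out:
  moves:
    - [0,-0.02,0,0,0,0]
    - [0,-0.02,0,0,0,0]

```text
time: 13.65
ee_pos: [0.6078, -0.0008, 0.0698]
eef_rot: [0.997, 0.072, 0.0, 0.001]
ft_force: [1.4, -6.2, -0.6]
width: 0.0002
grip_force: 2.8
```

Call:
carry_out:
  moves:
    - [0,-0.02,0,0,0,0]

```text
time: 13.78
ee_pos: [0.6077, -0.0001, 0.0698]
eef_rot: [0.997, 0.072, 0.0, 0.001]
ft_force: [0.9, -4.9, -0.7]
width: 0.0001
grip_force: 2.8
```

Call:
carry_out:
  moves:
    - [0,-0.02,0,0,0,0]

```text
time: 13.9
ee_pos: [0.6076, 0.0007, 0.0698]
eef_rot: [0.997, 0.072, 0.0, 0.001]
ft_force: [0.5, -5.7, 0.7]
width: 0.0009
grip_force: 2.8
```

Call:
carry_out:
  moves:
    - [0,-0.015,0,0,0,0]

```text
time: 14.02
ee_pos: [0.6075, 0.0014, 0.0698]
eef_rot: [0.997, 0.072, 0.0, 0.001]
ft_force: [0.6, -5.6, -0.1]
width: 0.0003
grip_force: 2.7
```

Call:
carry_out:
  moves:
    - [0,-0.015,0,0,0,0]

```text
time: 14.15
ee_pos: [0.6074, 0.0019, 0.0698]
eef_rot: [0.997, 0.072, 0.0, 0.001]
ft_force: [1.5, -6.1, 0.0]
width: 0.0011
grip_force: 2.7
```

Call:
carry_out:
  moves:
    - [0,-0.015,0,0,0,0]

```text
time: 14.28
ee_pos: [0.6073, 0.0025, 0.0698]
eef_rot: [0.997, 0.072, 0.0, 0.001]
ft_force: [1.2, -4.9, -0.3]
width: 0.0007
grip_force: 2.7
```

Call:
carry_out:
  moves:
    - [0,-0.015,0,0,0,0]

```text
time: 14.4
ee_pos: [0.6073, 0.003, 0.0698]
eef_rot: [0.997, 0.072, 0.0, 0.001]
ft_force: [0.7, -6.1, 0.8]
width: 0.0004
grip_force: 3.2
```

Call:
carry_out:
  moves:
    - [0,-0.01,0,0,0,0]

```text
time: 14.52
ee_pos: [0.6073, 0.0031, 0.0698]
eef_rot: [0.997, 0.072, 0.0, 0.001]
ft_force: [1.4, -6.9, 0.0]
width: 0.0006
grip_force: 3.5
```

Contact is starting: the force is rising and the advance has slowed.

Call:
carry_out:
  moves:
    - [0,-0.015,0,0,0,0]
    - [0,0,0,0,0,0]

```text
time: 14.78
ee_pos: [0.6072, 0.0033, 0.0698]
eef_rot: [0.997, 0.072, 0.0, 0.001]
ft_force: [1.3, -7.9, -0.1]
width: 0.0007
grip_force: 3.7
```

Call:
carry_out:
  moves:
    - [0,-0.015,0,0,0,0]
    - [0,0,0,0,0,0]

```text
time: 15.02
ee_pos: [0.6072, 0.0036, 0.0698]
eef_rot: [0.997, 0.072, 0.0, 0.002]
ft_force: [2.3, -7.6, 0.6]
width: 0.001
grip_force: 4.2
```

Call:
carry_out:
  moves:
    - [0,-0.015,0,0,0,0]
    - [0,0,0,0,0,0]

```text
time: 15.28
ee_pos: [0.6071, 0.0038, 0.0698]
eef_rot: [0.997, 0.071, 0.0, 0.002]
ft_force: [2.1, -9.0, -0.2]
width: 0.0005
grip_force: 4.7
```

Call:
carry_out:
  moves:
    - [0,-0.02,0,0,0,0]
    - [0,-0.01,0,0,0,0]
    - [0,0,0,0,0,0]

```text
time: 15.65
ee_pos: [0.6071, 0.0042, 0.0698]
eef_rot: [0.997, 0.071, 0.0, 0.002]
ft_force: [1.0, -10.7, -0.4]
width: 0.0005
grip_force: 5.6
```

Call:
carry_out:
  moves:
    - [0,-0.02,0,0,0,0]
    - [0,-0.01,0,0,0,0]
    - [0,0,0,0,0,0]

```text
time: 16.02
ee_pos: [0.607, 0.0048, 0.0698]
eef_rot: [0.997, 0.071, 0.0, 0.003]
ft_force: [1.7, -12.7, 1.2]
width: 0.0002
grip_force: 6.5
```

Call:
carry_out:
  moves:
    - [0,-0.015,0,0,0,0]
    - [0,0,0,0,0,0]
    - [0,0,0,0,0,0]
    - [0,0,0,0,0,0]

```text
time: 16.52
ee_pos: [0.6069, 0.0052, 0.0698]
eef_rot: [0.997, 0.071, 0.0, 0.003]
ft_force: [3.2, -13.7, 0.7]
width: 0.0006
grip_force: 6.7
```

Call:
carry_out:
  moves:
    - [0,0.02,0,0,0,0]
    - [0,0.03,0,0,0,0]
    - [0,0.03,0,0,0,0]
    - [0,0.03,0,0,0,0]
    - [0,0.03,0,0,0,0]
    - [0,0.03,0,0,0,0]
    - [0,0.03,0,0,0,0]
    - [0,0.03,0,0,0,0]
    - [0,0.03,0,0,0,0]
    - [0,0.03,0,0,0,0]
    - [0,0.1,0,0,0,0]
    - [0,0.2,0,0,0,0]
    - [0,0.3,0,0,0,0]
    - [0,0.3,0,0,0,0]
    - [0,0.2,0,0,0,0]

```text
time: 18.4
ee_pos: [0.6144, -0.0465, 0.0697]
eef_rot: [0.997, 0.072, -0.0, 0.0]
ft_force: [-0.3, -0.0, -0.2]
width: 0.0001
grip_force: 0.0
```

```bash
python3 - <<'E'
from h import *
tcp()
c=cam('scene'); Q=cloud(c).reshape(-1,3); I=c['pixels'].reshape(-1,3).astype(int); t=np.c_[(Q[:,:2]-O)@EX,(Q[:,:2]-O)@EY,Q[:,2]]
k=(abs(t[:,0])<.05)&(t[:,2]>.068)&(t[:,2]<.08)&(t[:,1]<.08)&(t[:,1]>-.12)
print(np.histogram(t[k,1],bins=np.arange(.04,.085,.002))[0])
k=(t[:,0]<-.085)&(t[:,0]>-.19)&(abs(t[:,1]-.02)<.02)&(t[:,2]>.03)&(t[:,2]<.12); q=t[k]; a=q.mean(0); v=np.linalg.svd(q-a)[2][0]; print('lever',k.sum(),a,v)
d=k&(I.sum(1)<200); print(np.percentile(t[d],[2,50,98],axis=0).T.round(4))
k=(t[:,2]>.08)&(t[:,2]<.1)&(t[:,1]>.05)&(t[:,1]<.14)&(abs(t[:,0])<.05);print(np.percentile(t[k],[5,50],axis=0).T.round(4))
E
```

```text
t 18.4 track xyz [ 0.0003 -0.1178  0.0697] F track [-0.3 -0.  -0.2] w 0.0001
[ 3  4  7  6  7  8  6  8  5  4  3  4  4  5 30 46  8  9  7  5  0  0]
lever 207 [-0.12814816  0.02127647  0.05825047] [ 0.99193451 -0.00768262 -0.12651837]
[[-0.1664 -0.1523 -0.1161]
 [ 0.012   0.0221  0.0292]
 [ 0.0523  0.0618  0.0657]]
[[-0.0373  0.0016]
 [ 0.0847  0.089 ]
 [ 0.0821  0.0952]]
```

The tray is on the pad: front face at about 0.070, with about 8 N on the pad while pushing. The lever is still down. Next is over the lever tip with the fingers open.

Call:
carry_out:
  moves:
    - [0,0.1,-0.2,0,0,0]
    - [0,0,-0.6,0,0,0]
    - [0,0,-0.8,0,0,0]
    - [0,0,-0.7,0,0,0]
    - [-0.2,-0.2,0,0,0,0]
    - [-0.5,-0.45,0,0,0,0]
    - [-0.5,-0.45,0,0,0,0]
    - [-0.5,-0.45,0,0,0,0]
    - [-0.5,-0.45,0,0,0,0]
    - [-0.5,-0.45,0,0,0,0]
    - [-0.5,-0.45,0,0,0,0]
    - [-0.5,-0.45,0,0,0,0]
    - [-0.25,-0.21,0,0,0,0]
    - [0,0,0.5,0,0,0]
    - [0,0,0.4,0,0,0]
    - [0,0,0,0,0,0]
  fingers: 44
  force: 40

```text
time: 20.45
ee_pos: [0.4371, 0.0689, 0.1245]
eef_rot: [0.997, 0.073, -0.001, -0.0]
ft_force: [-0.2, -0.0, 0.2]
width: 0.044
grip_force: 0.0
```

```bash
python3 - <<'E'
from h import *
tcp()
c=cam('wrist'); save(c,'w2.png'); Q=cloud(c).reshape(-1,3); I=c['pixels'].reshape(-1,3).astype(int); t=np.c_[(Q[:,:2]-O)@EX,(Q[:,:2]-O)@EY,Q[:,2]]
k=(t[:,0]<-.085)&(t[:,0]>-.19)&(abs(t[:,1]-.02)<.02)&(t[:,2]>.045)&(t[:,2]<.075); print(k.sum(),np.percentile(t[k],[2,50,98],axis=0).T.round(4))
d=k&(I.sum(1)<200); print(np.percentile(t[d],[2,50,98],axis=0).T.round(4))
E
```

```text
t 20.45 track xyz [-0.1584  0.0221  0.1245] F track [-0.2  0.   0.2] w 0.044
2962 [[-0.1658 -0.128  -0.0864]
 [ 0.0144  0.0224  0.0304]
 [ 0.0513  0.056   0.0622]]
[[-0.1669 -0.1535 -0.1406]
 [ 0.0138  0.0224  0.0304]
 [ 0.0581  0.0606  0.0626]]
```

View pics/w2.png

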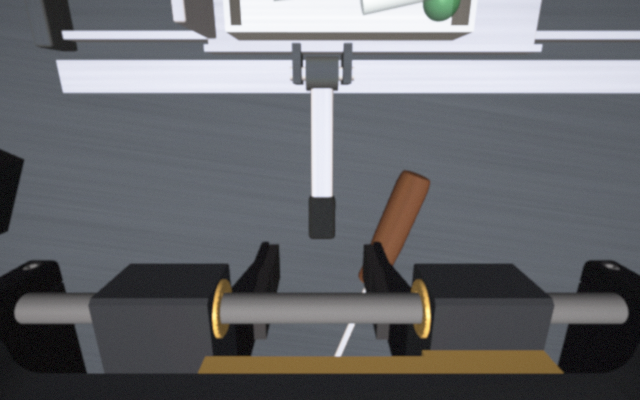

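The wrist view shows the rubber at (321,218), midway between the fingers at columns 262 and 381. The pick is clear and lower. I'll shift 4 mm inwards, descend and pinch.

Call:
carry_out:
  moves:
    - [0.1,0,0.2,0,0,0]
    - [0,0,0.4,0,0,0]
    - [0,0,0.5,0,0,0]
    - [0,0,0.4,0,0,0]
    - [0,0,0.2,0,0,0]
    - [0,0,0,0,0,0]

```text
time: 21.25
ee_pos: [0.4416, 0.0697, 0.0573]
eef_rot: [0.997, 0.073, -0.0, -0.0]
ft_force: [0.7, -0.2, 0.4]
width: 0.0443
grip_force: 0.0
```

Call:
carry_out:
  moves:
    - [0,0,0,0,0,0]
    - [0,0,0,0,0,0]
    - [0,0,0,0,0,0]
    - [0,0,0,0,0,0]
    - [0,0,0,0,0,0]
    - [0,0,0,0,0,0]
  fingers: 10
  force: 40

```text
time: 22.0
ee_pos: [0.442, 0.0693, 0.0579]
eef_rot: [0.997, 0.073, 0.0, 0.0]
ft_force: [0.5, -3.0, 1.9]
width: 0.0178
grip_force: 40.0
```

```bash
python3 -c "
from h import *
tcp()"
```

```text
t 22.0 track xyz [-0.1534  0.0218  0.0579] F track [ 0.  -3.1  1.9] w 0.0178
```

Call:
carry_out:
  moves:
    - [0,0.02,0,0,0,0]
    - [0.02,0,-0.14,0,0,0]
    - [0.03,0,-0.15,0,0,0]
    - [0.03,0,-0.15,0,0,0]
    - [0.04,0,-0.15,0,0,0]

```text
time: 22.62
ee_pos: [0.4463, 0.0698, 0.0807]
eef_rot: [0.997, 0.073, -0.0, -0.0]
ft_force: [7.4, 0.7, -14.5]
width: 0.0174
grip_force: 40.0
```

```bash
python3 -c "
from h import *
tcp()"
```

```text
t 22.62 track xyz [-0.1491  0.0217  0.0807] F track [  7.5  -0.4 -14.5] w 0.0174
```

Call:
carry_out:
  moves:
    - [0.06,0,-0.14,0,0,0]
    - [0.07,0,-0.13,0,0,0]
    - [0.07,0,-0.13,0,0,0]
    - [0.08,0,-0.13,0,0,0]
    - [0.08,0,-0.11,0,0,0]
    - [0.09,0,-0.1,0,0,0]
    - [0.09,0,-0.1,0,0,0]

```text
time: 23.5
ee_pos: [0.4681, 0.0726, 0.1151]
eef_rot: [0.997, 0.073, -0.0, 0.0]
ft_force: [-2.7, 1.0, -7.2]
width: 0.0177
grip_force: 40.0
```

```bash
python3 -c "
from h import *
tcp()"
```

```text
t 23.5 track xyz [-0.1272  0.0213  0.1151] F track [-2.5  1.4 -7.2] w 0.0177
```

Call:
carry_out:
  moves:
    - [0.09,0,-0.08,0,0,0]
    - [0.09,0,-0.08,0,0,0]
    - [0.09,0,-0.08,0,0,0]
    - [0,0,0,0,0,0]

```text
time: 24.0
ee_pos: [0.4797, 0.0744, 0.125]
eef_rot: [0.997, 0.073, 0.001, -0.0]
ft_force: [0.1, 0.0, -6.6]
width: 0.0176
grip_force: 40.0
```

```bash
python3 - <<'E'
from h import *
tcp()
for n in ('scene','top'):
    c=cam(n); Q=cloud(c).reshape(-1,3); t=np.c_[(Q[:,:2]-O)@EX,(Q[:,:2]-O)@EY,Q[:,2]]
    k=(t[:,2]>.08)&(t[:,2]<.1)&(t[:,1]>.05)&(t[:,1]<.14)&(abs(t[:,0])<.05);print(n,np.percentile(t[k],[5,50],axis=0).T.round(4))
    if n=='scene': cv2.imwrite('pics/s4.png',cv2.resize(c['pixels'][130:330,210:410,::-1],None,fx=2.8,fy=2.8,interpolation=cv2.INTER_CUBIC))
E
```

```text
t 24.0 track xyz [-0.1155  0.0213  0.125 ] F track [ 0.1  0.  -6.6] w 0.0176
scene [[-0.037   0.0014]
 [ 0.0843  0.0887]
 [ 0.0812  0.095 ]]
top [[-0.0171  0.012 ]
 [ 0.084   0.0864]
 [ 0.0854  0.0941]]
```

View pics/s4.png

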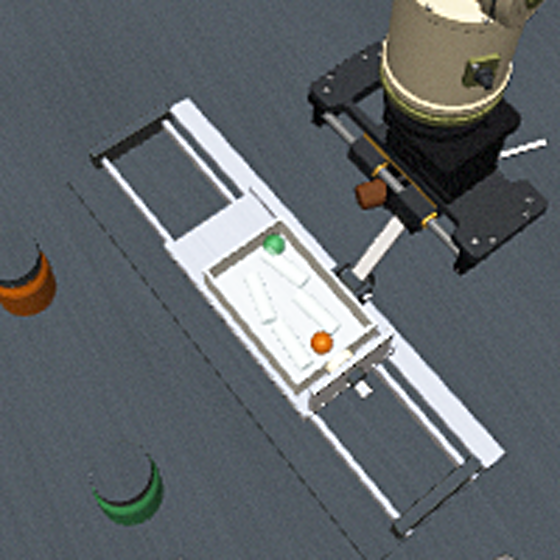

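The lever is swung up. It shows steeper from (355,280) to (400,225), and a 67 mm rise matches 54°. The shuttle hasn't moved and the tray is on the pad. I'll ease the preload, open and retreat upwards.

Call:
carry_out:
  moves:
    - [0,0,0.02,0,0,0]
    - [0,0,0,0,0,0]

```text
time: 24.35
ee_pos: [0.479, 0.0742, 0.1243]
eef_rot: [0.997, 0.073, 0.0, 0.0]
ft_force: [-5.3, -0.2, 4.4]
width: 0.0174
grip_force: 40.0
```

Call:
carry_out:
  moves:
    - [0,0,0,0,0,0]
    - [0,0,0,0,0,0]
    - [0,0,0,0,0,0]
    - [0,0,0,0,0,0]
    - [0,0,-0.2,0,0,0]
    - [0,0,-0.5,0,0,0]
    - [0,0,-0.8,0,0,0]
    - [0,0,-0.8,0,0,0]
    - [0,0,-0.8,0,0,0]
    - [0,0,-0.3,0,0,0]
    - [0,0,0,0,0,0]
  fingers: 50

```text
time: 25.72
ee_pos: [0.479, 0.0743, 0.26]
eef_rot: [0.997, 0.073, 0.001, 0.0]
ft_force: [0.0, -0.5, -0.4]
width: 0.0502
grip_force: 0.0
```

```bash
python3 - <<'E'
from h import *
tcp()
for n in ('scene','wrist'):
    c=cam(n); Q=cloud(c).reshape(-1,3); I=c['pixels'].reshape(-1,3).astype(int); t=np.c_[(Q[:,:2]-O)@EX,(Q[:,:2]-O)@EY,Q[:,2]]
    k=(t[:,2]>.08)&(t[:,2]<.1)&(t[:,1]>.05)&(t[:,1]<.14)&(abs(t[:,0])<.05);print(n,np.percentile(t[k],[5,50],axis=0).T.round(4))
    k=(t[:,2]>.085)&(t[:,2]<.15)&(t[:,0]<-.07)&(t[:,0]>-.18)&(abs(t[:,1]-.02)<.02)&(I.sum(1)<200); print('rub',k.sum(),np.percentile(t[k],[2,50,98],axis=0).T.round(4))
    if n=='scene': cv2.imwrite('pics/s5.png',cv2.resize(c['pixels'][130:330,210:410,::-1],None,fx=2.8,fy=2.8,interpolation=cv2.INTER_CUBIC))
E
```

```text
t 25.73 track xyz [-0.1161  0.0214  0.26  ] F track [-0.  -0.5 -0.4] w 0.0502
scene [[-0.0379  0.0031]
 [ 0.0845  0.0886]
 [ 0.0824  0.0948]]
rub 96 [[-0.128  -0.1165 -0.1068]
 [ 0.0124  0.0218  0.0289]
 [ 0.113   0.1257  0.1343]]
wrist [[-0.0378  0.0019]
 [ 0.0859  0.0875]
 [ 0.0821  0.0939]]
rub 595 [[-0.1304 -0.1182 -0.1085]
 [ 0.0137  0.0216  0.0302]
 [ 0.1129  0.1253  0.1325]]
```

View pics/s5.png

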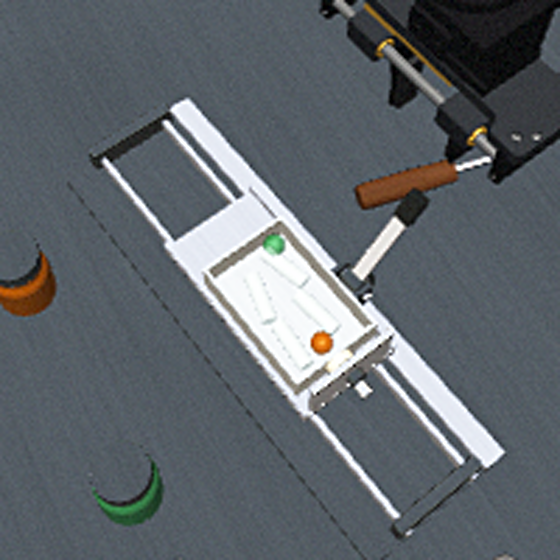

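The lever is fully up, with its rubber at the starting height or slightly higher (tip at (412,205)). The tray is against the pad at (340,360), the shuttle hasn't moved, and the pick is untouched. Handing in.

```bash
python3 -c "
from h import *
print(r.close_job())"
```

```text
the job is handed in; nothing more can be done
None
```

The job is handed in, with no verdict shown: the brake was pushed down to its stop, the tray was pressed on the pad with about 8 N by estimate, the lever was flicked fully up again, and in the last pictures the shuttle had not moved and the pick beside the lever was untouched.

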